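Set a laser engraver's focus gap with a feeler blade

ROBOT

A 7-joint arm with a two-finger parallel gripper is mounted at the origin on the work surface. World frame = base frame: x ahead of the robot, y to its left, z up, the work surface at z = 0. Lengths are in m, angles in rad, forces in N, time in s.
With the tool pointing down it reaches from about 0.35 to 0.9 m from the base axis. Payload 19.9 kg.
Tool frame: the origin (TCP) lies between the finger pads; the fingertips stand ctrl.nose_length ahead of it and the grasp point (between the pads) lies 5 mm behind it (ctrl.nose_length is the distance from the TCP to the fingertips, in m); y points along the fingers, z is the direction in which the jaws open and shut, and the axes are right-handed (so a half turn about y gives the same grasp; the last joint's range is limited). The gripper opens to 85 mm and grips with 20 to 120 N. Pads are 22 mm wide; open, the fingers measure 114 mm over their backs; the gripper's body (76 mm by 85 mm) begins 54 mm behind the grasp point. The pads swing forward as they close: fully open they stand 13 mm farther back than shut.
Start: joints at [-1.325, 0.417, -0.01, 1.614, 0.005, 1.111, -0.053], TCP at [0.177, 0.599, 0.245] pointing down, gripper open.
Joint ranges: [-2.81, 2.81], [-0.39, 2.02], [-1.27, 1.25], [0.06, 2.57], [-1.19, 4.33], [0.19, 2], [-2.82, 2.82]. Speed limits (rad/s): [1.89, 1.89, 2.39, 2.39, 3.01, 3.01, 3.01].

INTERFACE

Orientations are given as [roll, pitch, yaw] about the fixed x, y, z axes, in that order (R = Rz(yaw) Ry(pitch) Rx(roll)).
In Python, from rig import ctrl gives the robot as it stands.
- The arm moves only by the tool move_arm, never from a script. Its arguments are lists of equal length, an entry for each row: "linear": the shift along the tool's x, y, z in mm, a list of three; "spin": the turn about the tool's y in degrees. In form: {"linear": [[tx, ty, tz], ...], "spin": [spin, ...]}. A call has 1 to 10 rows; each row shifts and turns the commanded pose from where the row before left it, along the tool's axes as they then stand; what a row does not reach is not made up. A row lasts 1/8 s, in which the tool goes at most 62.5 mm and 10.7 degrees, less where a joint would pass 70% of its speed; a pose out of reach is approached as far as the arm can. A call is refused whole if a number of a shift passes 62.5 or a number of a turn 10.7, either way. A call with a gripper value outside its range is refused whole. "claw" is the gripper's target within -1 to 1 (shut at 1, half-way at 0, fully open at -1), set as the call begins (left out, the last holds). The fingers move at their own pace and stop on an object; "newtons" is the grip in N (left out, the last holds). Time passes only in rows, so rows that do not move let the fingers close. It gives the time, the measured TCP pose, the force and the opening at its end, in the units of the state.
- ctrl.sense(): the state, without advancing time (a new reading comes with each control period).
- ctrl.read_camera(name): name is "scene" or "top" or "wrist"; returns (picture, depth): 384x512x3 uint8, red, green, blue; 384x512 float32, m along the optical axis (not along the pixel's ray), 0 where there is no reading.
- ctrl.camera_params(name): a dict with "vertical_fov" (degrees; the focal length in pixels is half the picture's height over the tangent of half this angle, whatever the lens; pixels are square), "cx", "cy" (the principal point, pixels), "extrinsics" (4x4, takes a point from camera to world coordinates). Camera axes: x right, y down, z forward; pixel columns grow to the right and rows downward; lengths in m; the calibration is good to about 2 mm. A picture is of the moment at which its call begins: read the wrist's pose just before it. camera_params takes no time and is no camera call; for the wrist camera it gives the pose at the moment of the call.
- ctrl.finish_job(): hands the job in, once; it reports no verdict.
The state is a dict: "t": time; "joint_positions": joint angles; "joint_velocities": joint speeds; "joint_torque": joint torques, N m; "position": TCP position; "tool_rot": TCP orientation; "ft_force": force on the tool from outside, world axes, zero at the start; "ft_torque": the same for the moment, N m; "gripper_width": finger opening in m.
Only numpy, scipy, OpenCV 4.12 (cv2) and the standard library are available. Lean on these libraries where they do the work, as an engineer would, in place of code of your own. Each camera call takes 0.05 s, during which the arm holds its last target.

TASK

Set the focus of the laser engraver on the desk: take the focus blade from the tool tray, slide it flat over the plywood sheet under the raised laser head and, with it lying there, lower the head on its stiff slide until the blade is just nipped - it should still slide, but with a light, definite drag, neither loose nor jammed. Then draw the blade out level, feeling for that drag, leave the head standing at that height, and lay the blade flat back in the tray; do not drive the head down hard or disturb the other things.

Things in the scene. Friction and masses are not known exactly. Their poses are not given: they have to be found in the camera images.
- engraver: open-frame desktop laser engraver, fixed, 470 x 460 mm, of aluminium rails (front rail at x = -250 mm, side rails at y = +-215 mm, tops at z = 60). Origin below the middle of its bed; x from its front (robot side) to its back, y along its gantry, z up. Top of the plywood sheet on its bed: z = 18 mm, x = -220 to +162, y = -170 to +170. Its levelling feet raise all this by 0 to 5 mm above the desk
- head: laser head on the front of the gantry: upright finned block 44 (x) by 46 (y) mm, 106 mm tall, flat black cap, flat metal underside. Origin at the underside's centre, axes parallel to the engraver's. It only slides up and down; friction holds it where it is left: about 4 to 6 N pushes it down, 11 to 13 N lifts it. Underside 10 to 18 mm above the sheet at the start. Press its cap or grip its sides
- head_top (a point): centre of the head's flat cap, 106 mm above its underside
- blade: focus blade: steel strip 5 mm thick, 22 mm wide, black handle 64 (x) by 18 by 18 mm, one flat underside; 90 g. Origin on the underside, x towards the tip, z up. The handle spans x = -82 to -18 mm, the bare blade runs on to the tip at x = +88 mm. Nipped, it slides at 1.0 to 1.4 N of pull per N of nip: 1.5 to 7 N is the right, light drag; a nip over 12 N, even briefly, spoils it
- blade_tip (a point): middle of the blade's tip, 2.5 mm above its underside
- blade_grip (a point): middle of the handle, 138 mm behind the tip and 9 mm above the underside: the place to grip it from above, across its 18 mm width
- tray: shallow grey tool tray on the desk left of the engraver, fixed, 240 (x) by 140 (y) mm, rim 14 mm high, walls and floor 4 mm thick; origin under its centre. The blade starts (and belongs) in it lying along the tray's x, near 15 mm to the -y side of its middle, tip towards +x; a small brush lies on its +y side
- brush: small lens brush, 115 mm long, 12 mm tall, in the tray: leave it alone
- weight_a: steel hold-down bar 55 x 18 x 18 mm lying on the plywood sheet at the left, origin under its centre: leave it alone
- weight_b: steel hold-down bar 55 x 18 x 18 mm lying on the plywood sheet at the right, origin under its centre: leave it alone
- offcuts: stack of plywood offcuts 130 x 90 x 24 mm on the desk near the tray: leave it alone
- mug: white mug, 82 mm wide, 95 mm tall, right of the engraver: leave it alone
- screwdriver: black screwdriver 170 mm long on the desk right of the engraver: leave it alone
Things that resemble listed ones, but are neither listed nor needed, are in the scene too. There is more than one size of the blade; the job needs the largest.

How it is judged:
On the way, in this order (a step that is already met when the one before it is completed fails the run):
1. the blade lies flat on the sheet under the raised head, its tip past the middle of the head, the head not yet touching it (x of blade_tip in the frame of head above 0.006 m and y of blade_tip in the frame of head between -0.014 and 0.014 m and z of blade in the frame of engraver below 0.0205 m and angle between blade's own z axis and vertical below 0.05 rad and contact force between blade and head below 0.05 N), for 0.2 s.
2. the head is lowered onto the blade lying there and, left to itself, keeps it nipped (x of blade_tip in the frame of head above 0.002 m and contact force between blade and head above 0.8 N and angle between blade's own z axis and vertical below 0.05 rad and contact force between head and the fingers below 0.05 N), for 0.3 s.
3. the fingers draw the blade out level against a light drag: the head alone presses it with 1 to 7 N while its tip goes from the middle of the head to 14 mm in front of it (x of blade_tip in the frame of head between -0.014 and 0 m and angle between blade's own z axis and vertical below 0.05 rad and contact force between blade and head between 1 and 7 N and contact force between blade and the fingers above 1 N), for 0.15 s.
At the end, for the whole second after the job is handed in: the head stands by itself with its underside 5 mm (4.2 to 5.8 mm) above the plywood sheet, and the blade lies flat and still on the tray's floor, within 30 mm of the tray's middle lengthwise and between 56 mm to the -y side and 25 mm to the +y side of it (z of head in the frame of engraver between 0.0222 and 0.0238 m and x of blade in the frame of tray between -0.03 and 0.03 m and y of blade in the frame of tray between -0.056 and 0.025 m and z of blade in the frame of tray below 0.008 m and angle between blade's own z axis and vertical below 0.1 rad and linear speed of blade below 0.02 m/s); the robot touches nothing.
It fails at once if the blade is jammed: the head presses it with more than 12 N (contact force between blade and head above 12 N).
It fails at once if the head is driven down to less than 3.5 mm above the sheet (z of head in the frame of engraver below 0.0215 m).
It fails at once if a hold-down bar is moved more than 20 mm (distance of any of weight_a, weight_b from where it was at the start of the episode above 0.02 m).
It fails at once if the brush, the offcuts, the mug or the screwdriver is moved more than 25 mm (distance of any of brush, offcuts, mug, screwdriver from where it was at the start of the episode above 0.025 m).
It also fails if it takes over 72 s, if anything falls off the work surface, if the arm or the gripper's body presses on something with over 40 N, if the wrist force passes 120 N, or if a joint passes its speed limit or range.

## Working session

There is one attempt and no reset: what is moved stays moved. The work goes in short steps, Python scripts to look and compute and a tool call to move; the robot and the scene stay as the last step left them, time stands still between calls to the robot, and variables do not carry over. Pictures are saved under pics/ and viewed, and the job is handed in when it is done.

Besides the shell and the picture viewer there is one more tool, called as name(argument=value, ...) on one line, values as JSON. move_arm: Moves the arm, as the interface text tells. Its arguments: {"type":"object","properties":{"linear":{"type":"array"},"spin":{"type":"array"},"claw":{"type":"number"},"newtons":{"type":"number"}},"required":["linear","spin"]}

```bash
ls; mkdir -p pics; cat > h.py <<'E'
import numpy as np,cv2
from rig import ctrl
def snap(name,fn):
    p=ctrl.camera_params(name); im,d=ctrl.read_camera(name)
    cv2.imwrite(f'pics/{fn}.png',im[:,:,::-1]); np.savez(f'pics/{fn}.npz',im=im,d=d,E=p['extrinsics'],f=192/np.tan(np.radians(p['vertical_fov'])/2),cx=p['cx'],cy=p['cy'])
    return im,d,p
def load(fn): return np.load(f'pics/{fn}.npz')
def pts(z):
    d=z['d'];v,u=np.mgrid[:384,:512]
    P=np.stack([(u-z['cx'])/z['f']*d,(v-z['cy'])/z['f']*d,d],-1)
    return P@z['E'][:3,:3].T+z['E'][:3,3]
def ray(z,u,v,h):
    r=z['E'][:3,:3]@np.array([(u-z['cx'])/z['f'],(v-z['cy'])/z['f'],1]);o=z['E'][:3,3]
    return o+r*(h-o[2])/r[2]
E
python3 - <<'E'
from h import *
for n in ['scene','top','wrist']:
    im,d,p=snap(n,n+'0');print(n,np.round(p['extrinsics'],3).tolist(),p['vertical_fov'],p['cx'],p['cy'])
print(ctrl.sense(),ctrl.nose_length)
E
```

```text
pics
scene [[0.767, 0.5, -0.403, 0.995], [0.642, -0.607, 0.468, -0.602], [-0.01, -0.618, -0.786, 1.153], [0.0, 0.0, 0.0, 1.0]] 54.95791281453314 259.4544108368515 194.10462770061736
top [[0.022, -0.991, 0.131, 0.244], [-1.0, -0.02, 0.014, 0.019], [-0.011, -0.131, -0.991, 1.728], [0.0, 0.0, 0.0, 1.0]] 43.972987930374714 249.5496679331382 181.58607587330653
wrist [[0.284, 0.916, 0.283, 0.104], [0.959, -0.27, -0.085, 0.621], [-0.002, 0.295, -0.955, 0.374], [0.0, 0.0, 0.0, 1.0]] 69.3044214933967 254.72935062144566 192.99713702541294
{'t': 0.15, 'joint_positions': array([-1.32448982,  0.41780776, -0.01030771,  1.61401101,  0.00469819,
        1.11069815, -0.05297074]), 'joint_velocities': array([-0.00120356, -0.00154911,  0.00084533, -0.00203038,  0.00046508,
       -0.00295346, -0.00060964]), 'joint_torque': array([ 9.68496497e-04, -8.64739537e+01,  6.79404214e-01, -4.35046542e+01,
        1.91149896e-02,  5.93411416e-03,  1.66697705e-04]), 'position': array([0.17733932, 0.59906066, 0.24483258]), 'tool_rot': array([-1.57169394e+00, -7.29946317e-05, -2.87766153e-01]), 'ft_force': array([-0.33007953, -0.61305156, -0.11802274]), 'ft_torque': array([-0.03866668, -0.0296302 ,  0.02433988]), 'gripper_width': 0.08553543265570372} 0.014
```

View pics/scene0.png

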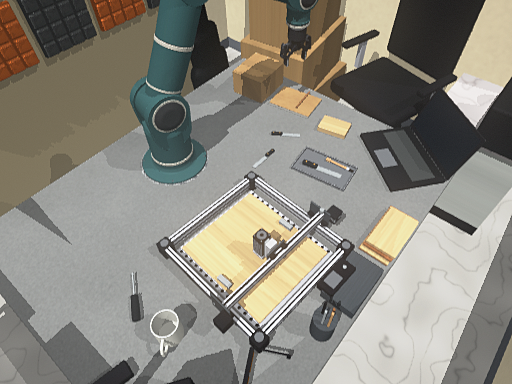

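View pics/top0.png

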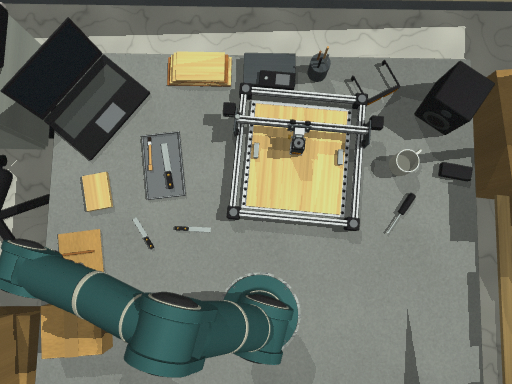

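View pics/wrist0.png

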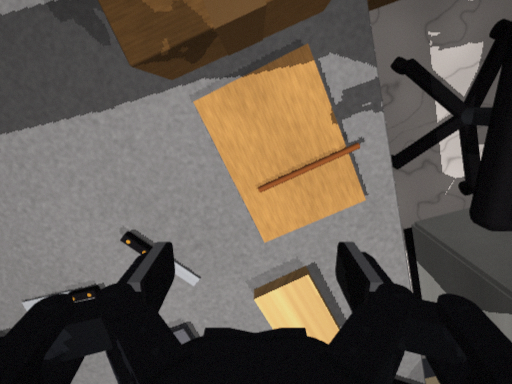

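The top view shows three knife-like strips: in the tray (167,165) and loose on the desk at (144,233) and (192,229). The brush is at (151,155). The head is at (298,142) and the bars are at (256,151) and (340,156). I'll measure the three candidates and enlarge them.

```bash
python3 - <<'E'
from h import *
z=load('top0');im=z['im']
c=cv2.resize(im[120:260,120:230],None,fx=5,fy=5,interpolation=cv2.INTER_CUBIC)[:600]
c2=cv2.resize(im[80:235,220:385],None,fx=3.6,fy=3.6,interpolation=cv2.INTER_CUBIC)
cv2.imwrite('pics/ct.png',cv2.resize(im[120:260,120:230],None,fx=4.2,fy=4.2,interpolation=cv2.INTER_CUBIC)[:,:,::-1]);cv2.imwrite('pics/ce.png',c2[:,:,::-1])
for n,a,b,h in [('tray',(163,146),(171,188),.015),('d1',(134,218),(153,248),.005),('d2',(174,228),(210,230),.005)]:
    A=ray(z,*a,h);B=ray(z,*b,h);print(n,A,B,np.linalg.norm(A-B))
P=pts(z)
for u,v in [(298,140),(300,138),(260,180),(310,190),(241,150),(357,160),(300,222),(167,180),(166,155),(175,150),(200,200)]:print(u,v,np.round(P[v,u],4))
E
```

```text
tray [0.59519858 0.36390039 0.015     ] [0.44037906 0.32771114 0.015     ] 0.15899290865689542
d1 [0.32927911 0.45925087 0.005     ] [0.22305798 0.38498035 0.005     ] 0.1296110992903402
d2 [0.29625241 0.31236048 0.005     ] [0.29182579 0.18189241 0.005     ] 0.13054313450114377
298 140 [ 0.5972 -0.12    0.1491]
300 138 [ 0.6053 -0.1271  0.1445]
260 180 [0.475  0.005  0.0237]
310 190 [ 0.4427 -0.1761  0.02  ]
241 150 [0.5815 0.0759 0.0364]
357 160 [ 0.5483 -0.3372  0.0618]
300 222 [ 3.277e-01 -1.428e-01 -3.000e-04]
167 180 [0.4689 0.3428 0.019 ]
166 155 [0.5626 0.3522 0.0106]
175 150 [0.5833 0.321  0.0039]
200 200 [0.4001 0.2223 0.0008]
```

View pics/ct.png

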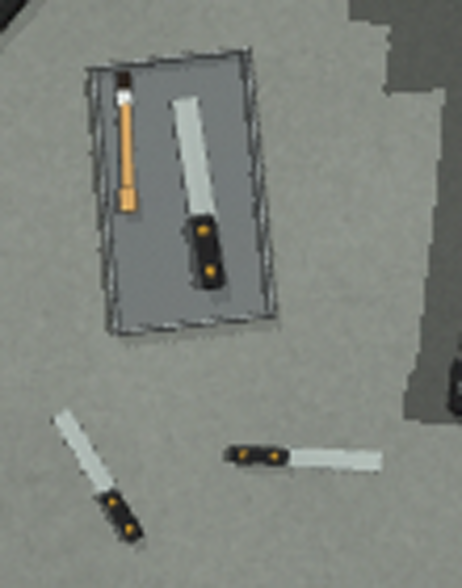

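View pics/ce.png

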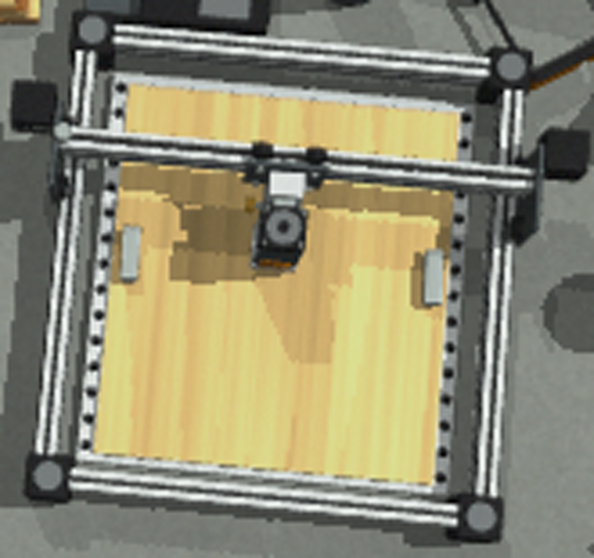

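The tray's strip is the largest: about 160 mm against about 130 mm for the two loose ones. Its handle is at (169,179) and its tip at (163,145), and it lies where the text says, so it is the blade. Next I'll work out the poses.

```bash
python3 - <<'E'
from h import *
z=load('top0');im=z['im'].astype(int);P=pts(z);d=z['d']
# corners engraver
def cr(x,y):return (220+x/3.6-.36,80+y/3.6-.36)
C=[ray(z,*cr(*q),.066)[:2] for q in [(48,475),(482,518),(92,30),(512,67)]]
print('FL FR BL BR',np.round(C,4).tolist())
fl,fr,bl,br=C
y=(fl-fr)/np.linalg.norm(fl-fr);x1=(bl-fl);x2=br-fr
print('yaw',np.degrees([np.arctan2(-y[0],y[1]),np.arctan2(x1[1],x1[0]),np.arctan2(x2[1],x2[0])]),np.linalg.norm(fl-fr),np.linalg.norm(x1))
# sheet z
for n,(u0,u1,v0,v1) in {'sheet':(265,330,170,200),'desk':(190,225,190,215),'trayfl':(172,180,150,160)}.items():
    q=P[v0:v1,u0:u1].reshape(-1,3);print(n,np.median(q,0),q[:,2].std())
# head: pts around
q=P[125:160,285:315]
np.set_printoptions(linewidth=250)
print((q[::2,::2,2]*1000).astype(int))
m=(P[...,2]>.125)&(P[...,0]>.5)&(P[...,0]<.72)&(abs(P[...,1]+.12)<.06)
v,u=np.nonzero(m);print('cap px',u.min(),u.max(),v.min(),v.max(),P[m].min(0),P[m].max(0),np.median(P[m],0))
# tray blade
sub=np.zeros((384,512),bool);sub[138:195,155:182]=1
hm=sub&(im.sum(2)<110);bm=sub&(im.min(2)>165)
for n,m,h in(('handle',hm,.022),('blade',bm,.009)):
    v,u=np.nonzero(m);Q=np.array([ray(z,a,b,h)[:2] for a,b in zip(u,v)]);c=Q.mean(0);w,V=np.linalg.eigh(np.cov(Q.T));a=V[:,1]*np.sign(V[0,1]);t=(Q-c)@a;print(n,len(Q),c,np.degrees(np.arctan2(a[1],a[0])),t.min(),t.max())
E
```

```text
FL FR BL BR [[0.3559, 0.0978], [0.3231, -0.3225], [0.8043, 0.0652], [0.7735, -0.3556]]
yaw [-4.46248703 -4.15349388 -4.19660199] 0.42160087368879173 0.44958427089328706
sheet [ 0.46148656 -0.12877243  0.02072773] 0.10921023938392607
desk [ 3.92919755e-01  1.95955011e-01 -2.57835282e-04] 0.2010630956652016
trayfl [0.5661675  0.31885283 0.00237991] 0.003992740502411894
[[ 110  101  144  129  147  143  139  136  137  145  140  110  124  116  117]
 [  81   87  110  128  116  143  123  130  134  125  127  137  140  118  113]
 [  28   77   84   84   87  137 1728  134  140  140  101  102  114   87   90]
 [  22   14   19   77   19  141  146  138  146  142   72   80   26   17   20]
 [  22   27   14   21   78  139  140  140  141  136   22 1728   19   17   30]
 [  22   17  101   20   95  120  125  129  140  132   17   18   17   25   17]
 [  13   22   94   93  141  141  138  147  138   17   23   31   24   22   18]
 [  26   20   27   25  146  140  138  144  142  141  142   15   27   24   15]
 [  26   22   23   70  147  136  145  146  148  140   20   29   24   14   18]
 [  22   24   15   92  143  
[... 298 characters left out ...]
15   85   88   86   92   96  109  102   21   13   24    9   14]
 [  26   20   42   52   64   64   73   72   70   23   15   20   15   19   25]
 [  19   18   18   18   20   17   24   16   46   23   18   23   19   21   15]
 [  15   18   16   26   22   20   18   19   18   21   21   23   27   17   15]
 [  26   15   24   23   20   21   23   27   17   15   19   23   21   17   18]]
cap px 285 314 119 149 [ 0.56642549 -0.17635313  0.12507449] [ 0.67273217 -0.07660706  0.15287348] [ 0.62167905 -0.12344437  0.14091044]
handle 18 [0.46306998 0.32948653] 6.68858038993031 -0.023337486148081357 0.03508788953828702
blade 145 [0.55620196 0.35367248] 11.564134211270375 -0.05151285947430802 0.05083970965019218
```

```bash
cat >> h.py <<'E'
def plan(p,yawdeg,n):
    s=ctrl.sense();p0=s['position'];y0=np.degrees(s['tool_rot'][2]);D=(np.array(p)-p0)*1000/n;dy=(yawdeg-y0)/n
    L=[]
    for i in range(n):
        a=np.radians(y0+dy*i);L.append([round(float(v),1) for v in (D[0]*np.cos(a)+D[1]*np.sin(a),-D[2],-D[0]*np.sin(a)+D[1]*np.cos(a))])
    print('linear',L,'spin',[round(-dy,2)]*n)
E
python3 -c "
from h import *
z=load('top0');print(ray(z,298.7,143,.142),ray(z,298.7,143,.146))
plan([.52,.346,.2],11,9)"
```

```text
[ 0.58843828 -0.12304514  0.142     ] [ 0.58756986 -0.12268686  0.146     ]
linear [[44.5, 5.0, -16.2], [43.6, 5.0, -18.5], [42.5, 5.0, -20.8], [41.3, 5.0, -23.0], [40.1, 5.0, -25.2], [38.7, 5.0, -27.3], [37.2, 5.0, -29.3], [35.5, 5.0, -31.3], [33.8, 5.0, -33.1]] spin [np.float64(-3.05), np.float64(-3.05), np.float64(-3.05), np.float64(-3.05), np.float64(-3.05), np.float64(-3.05), np.float64(-3.05), np.float64(-3.05), np.float64(-3.05)]
```

move_arm(linear=[[44.5,5,-16],[43.5,5,-18.5],[42.5,5,-21],[41.5,5,-23],[40,5,-25],[38.5,5,-27.5],[37,5,-29.5],[35.5,5,-31.5],[34,5,-33],[0,0,0]], spin=[-3,-3,-3,-3,-3,-3,-3,-3,-3.5,0])

```text
t: 1.4
position: [0.5217, 0.3411, 0.1995]
tool_rot: [-1.573, 0.0, 0.187]
ft_force: [-0.8, 0.3, 0.5]
gripper_width: 0.0858
```

```bash
python3 -c "
from h import *
snap('wrist','w1');s=ctrl.sense();print(s['t'],s['position'],s['tool_rot'],s['joint_velocities'].round(3))"
```

```text
1.45 [0.51987558 0.34318022 0.19972087] [-1.57157090e+00  6.69362921e-04  1.89154039e-01] [-0.041 -0.012 -0.031  0.01  -0.004  0.002 -0.023]
```

View pics/w1.png

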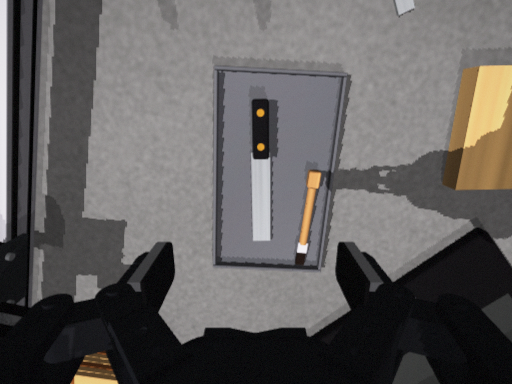

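The blade is seen end to end: handle from (261,99) to (261,158), tip at (262,241). The brush is clear of it on the right.

```bash
cat >> h.py <<'E'
def pca(z,m,h):
    v,u=np.nonzero(m);Q=np.array([ray(z,a,b,h)[:2] for a,b in zip(u,v)]);c=Q.mean(0);w,V=np.linalg.eigh(np.cov(Q.T));a=V[:,1]*np.sign(V[0,1]);t=(Q-c)@a
    return len(Q),c,np.degrees(np.arctan2(a[1],a[0])),t.min(),t.max(),a
E
python3 - <<'E'
from h import *
z=load('w1');im=z['im'].astype(int)
s=np.zeros((384,512),bool);s[92:250,244:280]=1
b=s&(im.min(2)>150); hd=s&(im.max(2)<60)
hd[160:]=0
B=pca(z,b,.009);H=pca(z,hd,.022);print(B);print(H)
mid=B[1]+B[5]*(B[3]+B[4])/2; print('from blade grip',mid-.085*B[5],'handle mid',H[1]+H[5]*(H[3]+H[4])/2)
# tray rim corners at z .014
for q in [(215,67),(349,73),(322,269),(214,265)]:print(ray(z,*q,.014))
tip=ray(z,262,241,.009);back=ray(z,261,98.5,.022);print(tip,back,np.linalg.norm(tip-back))
plan([.4727,.3366,.06],11,5)
E
```

```text
(1469, array([0.55077687, 0.35359874]), np.float64(11.921319385324683), np.float64(-0.05671183098458528), np.float64(0.054590250089181815), array([0.97843219, 0.20656827]))
(865, array([0.46730603, 0.33667741]), np.float64(12.0746172701393), np.float64(-0.030202080238037093), np.float64(0.03231522004995705), array([0.977876  , 0.20918537]))
from blade grip [0.46657223 0.33582132] handle mid [0.46833923 0.33689842]
[0.41535448 0.2786439  0.014     ]
[0.39493969 0.41731983 0.014     ]
[0.62741884 0.44973273 0.014     ]
[0.64792451 0.31142739 0.014     ]
[0.60516848 0.36622543 0.009     ] [0.4371693 0.3316185 0.022    ] 0.17201849973240435
linear [[-9.5, 27.9, 0.5], [-9.5, 27.9, 0.5], [-9.5, 27.9, 0.5], [-9.5, 27.9, 0.5], [-9.5, 27.9, 0.5]] spin [np.float64(-0.03), np.float64(-0.03), np.float64(-0.03), np.float64(-0.03), np.float64(-0.03)]
```

```bash
python3 -c "
from h import *
plan([.4675,.3363,.06],12,4)"
```

```text
linear [[-13.2, 34.9, 0.8], [-13.2, 34.9, 0.8], [-13.2, 34.9, 0.9], [-13.2, 34.9, 1.0]] spin [np.float64(-0.29), np.float64(-0.29), np.float64(-0.29), np.float64(-0.29)]
```

move_arm(linear=[[-13,35,0.8],[-13,35,0.8],[-13,35,0.9],[-13.5,35,1],[0,0,0],[0,18,0],[0,0,0],[0,0,0]], spin=[-0.3,-0.3,-0.3,-0.3,0,0,0,0], claw=0, newtons=30)

```text
t: 2.45
position: [0.4674, 0.3378, 0.043]
tool_rot: [-1.571, -0.001, 0.213]
ft_force: [-0.5, -0.4, 0.6]
gripper_width: 0.0427
```

```bash
python3 -c "
from h import *
s=ctrl.sense();print(s['t'],s['position'],s['tool_rot'],s['gripper_width'],s['ft_force'])
plan([.4675,.3363,.020],12,2)
snap('wrist','w2')"
```

```text
2.45 [0.46738375 0.33784994 0.04296005] [-1.57051314e+00 -8.61988950e-04  2.12805651e-01] 0.04272096192058788 [-0.48921435 -0.40731071  0.55239844]
linear [[-0.1, 11.5, -0.8], [-0.1, 11.5, -0.8]] spin [np.float64(0.1), np.float64(0.1)]
```

View pics/w2.png

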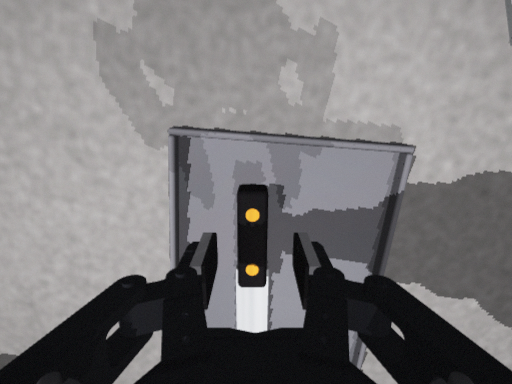

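The handle, (252,185) to (252,287), lies centred between the fingers, so I descend and grip.

move_arm(linear=[[0,11.5,-0.8],[0,11.5,-0.8],[0,0,0]], spin=[0,0,0])

```text
t: 2.88
position: [0.4666, 0.3354, 0.018]
tool_rot: [-1.572, 0.002, 0.213]
ft_force: [0.1, 0.4, 0.2]
gripper_width: 0.0426
```

move_arm(linear=[[0,0,0],[0,0,0],[0,0,0],[0,0,0]], spin=[0,0,0,0], claw=1, newtons=40)

```text
t: 3.38
position: [0.4673, 0.3362, 0.0196]
tool_rot: [-1.571, -0.0, 0.213]
ft_force: [-0.5, -0.6, 3.8]
gripper_width: 0.0173
```

move_arm(linear=[[0,0,0],[0,0,0],[0,-1.5,0],[0,0,0]], spin=[0,0,0,0], claw=0.3)

```text
t: 3.88
position: [0.4672, 0.3361, 0.0209]
tool_rot: [-1.571, -0.0, 0.213]
ft_force: [0.2, 0.2, -0.0]
gripper_width: 0.0301
```

move_arm(linear=[[0,0,0],[0,0,0],[0,0,0],[0,0,0]], spin=[0,0,0,0], claw=1)

```text
t: 4.38
position: [0.4672, 0.3361, 0.021]
tool_rot: [-1.571, -0.0, 0.213]
ft_force: [-1.5, -1.6, 5.3]
gripper_width: 0.0172
```

move_arm(linear=[[0,-20,0],[0,-40,0],[0,-60,0],[0,-60,0],[0,0,0],[0,0,0]], spin=[0,0,0,0,0,0])

```text
t: 5.12
position: [0.4669, 0.3358, 0.2013]
tool_rot: [-1.571, -0.0, 0.213]
ft_force: [-0.1, 0.6, -1.1]
gripper_width: 0.0171
```

```bash
python3 -c "
from h import *
plan([.40,-.108,.20],-4.3,10)"
```

```text
linear [[-15.9, 0.1, -42.0], [-14.7, 0.1, -42.4], [-13.5, 0.1, -42.8], [-12.2, 0.1, -43.2], [-11.0, 0.1, -43.5], [-9.7, 0.1, -43.8], [-8.5, 0.1, -44.1], [-7.2, 0.1, -44.3], [-5.9, 0.1, -44.5], [-4.6, 0.1, -44.6]] spin [np.float64(1.65), np.float64(1.65), np.float64(1.65), np.float64(1.65), np.float64(1.65), np.float64(1.65), np.float64(1.65), np.float64(1.65), np.float64(1.65), np.float64(1.65)]
```

move_arm(linear=[[-16,0,-42],[-14.5,0,-42.5],[-13.5,0,-43],[-12,0,-43],[-11,0,-43.5],[-9.5,0,-44],[-8.5,0,-44],[-7,0,-44.5],[-6,0,-44.5],[-4.5,0,-44.5]], spin=[1.65,1.65,1.65,1.65,1.65,1.65,1.65,1.65,1.65,1.65])

```text
t: 6.38
position: [0.4, -0.1092, 0.2001]
tool_rot: [-1.571, 0.002, -0.076]
ft_force: [1.5, -0.6, -0.6]
gripper_width: 0.0167
```

move_arm(linear=[[0,0,0],[0,0,0]], spin=[0,0])

```text
t: 6.62
position: [0.4007, -0.1076, 0.2002]
tool_rot: [-1.571, 0.002, -0.075]
ft_force: [-0.4, 0.2, -0.9]
gripper_width: 0.017
```

```bash
python3 - <<'E'
from h import *
snap('scene','s3');snap('wrist','w3');
s=ctrl.sense();print(s['t'],s['position'],s['tool_rot'],s['ft_force'])
im=load('s3')['im'];cv2.imwrite('pics/s3c.png',cv2.resize(im[170:330,140:370],None,fx=3.4,fy=3.4,interpolation=cv2.INTER_CUBIC)[:,:,::-1])
E
```

```text
6.725 [ 0.40102002 -0.10713283  0.20042765] [-1.57083816e+00  9.93608822e-04 -7.32729667e-02] [-0.36673949  0.20781302 -0.9642408 ]
```

View pics/s3c.png

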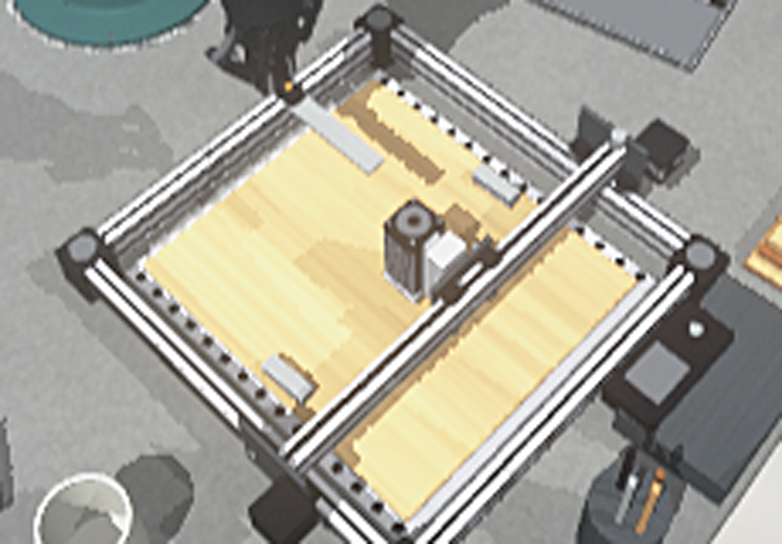

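View pics/w3.png

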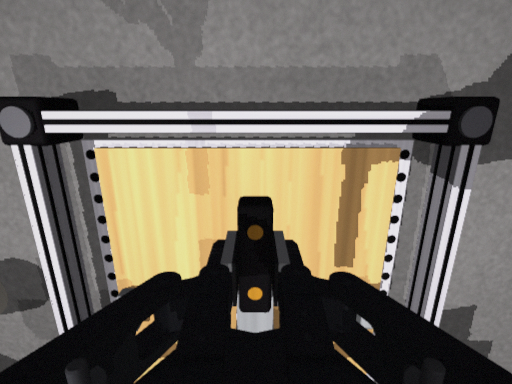

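```bash
python3 - <<'E'
from h import *
t=load('top0');s=load('s3');w=load('w3')
def dr(z,u,v):
    r=z['E'][:3,:3]@np.array([(u-z['cx'])/z['f'],(v-z['cy'])/z['f'],1]);return z['E'][:3,3],r/np.linalg.norm(r)
o1,r1=dr(t,299,142.8);o2,r2=dr(s,140+412/3.4-.35,170+220/3.4-.35)
A=np.stack([r1,-r2],1);k=np.linalg.lstsq(A,o2-o1,rcond=None)[0];p,q=o1+r1*k[0],o2+r2*k[1];print('head cap',p,q)
print('tip',ray(s,140+372/3.4-.35,170+165/3.4-.35,.188), 'pred tip',ctrl.sense()['position']+.138*np.array([np.cos(-.073),np.sin(-.073),0]))
a=ray(w,17,122,.066);b=ray(w,477,120,.066);print('front corners',a,b,np.linalg.norm(a-b),np.degrees(np.arctan2(-(a-b)[0],(a-b)[1])))
# blade in wrist: handle axis at height ~.19
for v in (200,305):print(ray(w,255 ,v,.2013))
P=pts(w);m=P[155:185,120:180].reshape(-1,3);print('sheet z',np.median(m,0),np.median(P[170:180,350:390,2]));P=pts(s);im=s['im'].astype(int);mm=(im[...,0]>200)&(im[...,2]<190)&(im[...,2]>90)&(P[...,0]<.75)&(P[...,0]>.35)&(P[...,1]<.05)&(P[...,1]>-.3);print(mm.sum(),np.median(P[mm][:,2]))
E
```

```text
head cap [ 0.58810589 -0.12362421  0.14680178] [ 0.58742933 -0.12437     0.14672187]
tip [ 0.5370351 -0.1216041  0.188    ] pred tip [ 0.53865248 -0.11719788  0.20042765]
front corners [ 0.32184379 -0.32117592  0.066     ] [0.351137   0.10143222 0.066     ] 0.42362216076955006 176.03486818227464
[ 0.3683214  -0.10452641  0.2013    ]
[ 0.4293972  -0.10900272  0.2013    ]
sheet z [ 0.3833648  -0.22557499  0.02151364] 0.021337843342593615
6462 0.019869059257381916
```

move_arm(linear=[[0,40,0],[0,50,0],[0,45,0],[0,20,0],[0,0,0],[0,0,0]], spin=[0,0,0,0,0,0])

```text
t: 7.48
position: [0.4016, -0.1077, 0.0465]
tool_rot: [-1.571, -0.001, -0.074]
ft_force: [0.2, -0.4, -1.1]
gripper_width: 0.0171
```

move_arm(linear=[[0,2,0],[0,2,0],[0,1,0],[0,0,0]], spin=[0,0,0,0])

```text
t: 7.98
position: [0.4011, -0.108, 0.0408]
tool_rot: [-1.571, 0.0, -0.075]
ft_force: [0.7, 0.5, -0.4]
gripper_width: 0.0171
```

move_arm(linear=[[0,1,0],[0,0.5,0],[0,0,0]], spin=[0,0,0])

```text
t: 8.35
position: [0.4011, -0.108, 0.0393]
tool_rot: [-1.571, 0.0, -0.075]
ft_force: [-0.3, 0.5, -0.4]
gripper_width: 0.0173
```

move_arm(linear=[[0,0.5,0],[0,0.5,0],[0,0,0]], spin=[0,0,0])

```text
t: 8.72
position: [0.4011, -0.108, 0.0383]
tool_rot: [-1.571, 0.0, -0.075]
ft_force: [-0.0, 0.9, -0.8]
gripper_width: 0.0169
```

Nothing has touched yet, so I slide it in 66 mm and then lower it in small steps.

move_arm(linear=[[10,0,0],[14,0,0],[14,0,0],[14,0,0],[10,0,0],[4,0,0],[0,0,0],[0,0,0]], spin=[0,0,0,0,0,0,0,0])

```text
t: 9.72
position: [0.4665, -0.1129, 0.0383]
tool_rot: [-1.571, 0.0, -0.075]
ft_force: [0.8, -0.8, -1.8]
gripper_width: 0.0166
```

move_arm(linear=[[0,0.5,0],[0,0,0]], spin=[0,0])

```text
t: 9.98
position: [0.4668, -0.1129, 0.0378]
tool_rot: [-1.571, 0.0, -0.075]
ft_force: [-0.9, 0.3, -1.7]
gripper_width: 0.0167
```

move_arm(linear=[[0,0.5,0],[0,0,0]], spin=[0,0])

```text
t: 10.22
position: [0.4669, -0.1129, 0.0375]
tool_rot: [-1.571, -0.0, -0.075]
ft_force: [-2.5, -0.0, 5.7]
gripper_width: 0.0168
```

```bash
python3 - <<'E'
from h import *
snap('scene','s4');snap('wrist','w4')
im=load('s4')['im'];cv2.imwrite('pics/s4c.png',cv2.resize(im[190:270,200:320],None,fx=6.5,fy=6.5,interpolation=cv2.INTER_CUBIC)[:,:,::-1])
E
```

```text
(no output)
```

View pics/s4c.png

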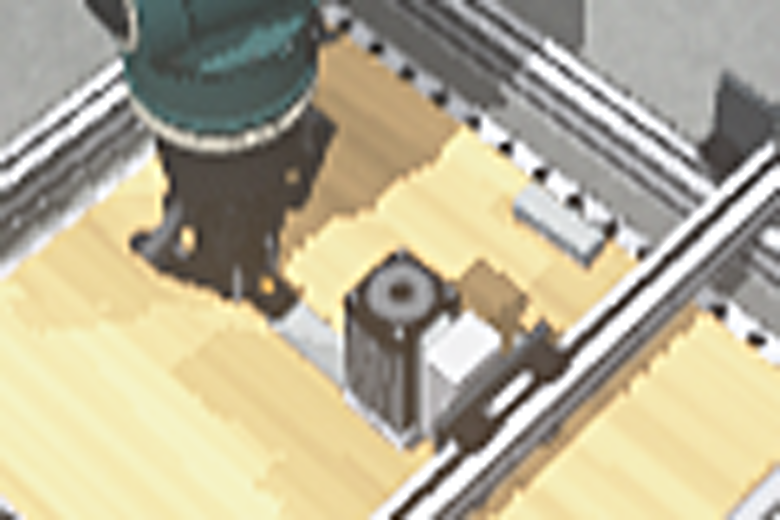

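View pics/w4.png

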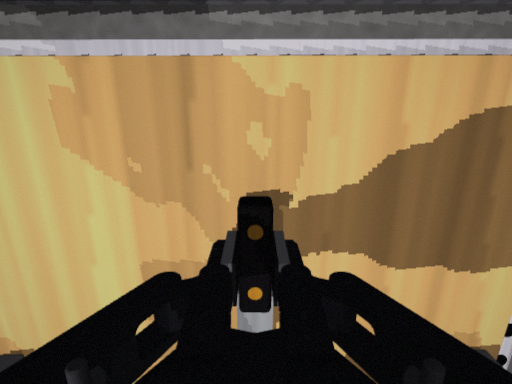

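move_arm(linear=[[0,0,0],[0,0,0],[0,-0.5,0],[0,0,0]], spin=[0,0,0,0], claw=0)

```text
t: 10.82
position: [0.467, -0.1129, 0.0378]
tool_rot: [-1.571, -0.0, -0.075]
ft_force: [-0.6, -0.1, -0.7]
gripper_width: 0.0425
```

move_arm(linear=[[0,-30,0],[0,-50,0],[0,-50,0],[0,-40,0],[0,0,0]], spin=[0,0,0,0,0])

```text
t: 11.45
position: [0.4682, -0.1131, 0.2105]
tool_rot: [-1.57, -0.005, -0.075]
ft_force: [-0.1, 0.4, -0.9]
gripper_width: 0.0427
```

```bash
python3 - <<'E'
from h import *
snap('wrist','w5');snap('scene','s5')
s=ctrl.sense();print(s['t'],s['position'])
im=load('s5')['im'];cv2.imwrite('pics/s5c.png',cv2.resize(im[190:270,200:320],None,fx=6.5,fy=6.5,interpolation=cv2.INTER_CUBIC)[:,:,::-1])
plan([.588,-.124,.18],-4.3,4)
E
```

```text
11.55 [ 0.46681454 -0.11279221  0.20770073]
linear [[30.4, 6.9, -0.5], [30.4, 6.9, -0.5], [30.4, 6.9, -0.5], [30.4, 6.9, -0.5]] spin [np.float64(0.01), np.float64(0.01), np.float64(0.01), np.float64(0.01)]
```

View pics/w5.png

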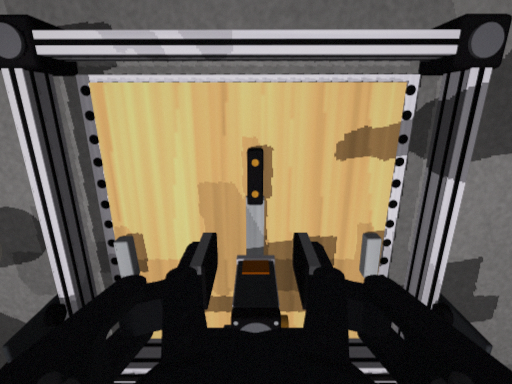

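View pics/s5c.png

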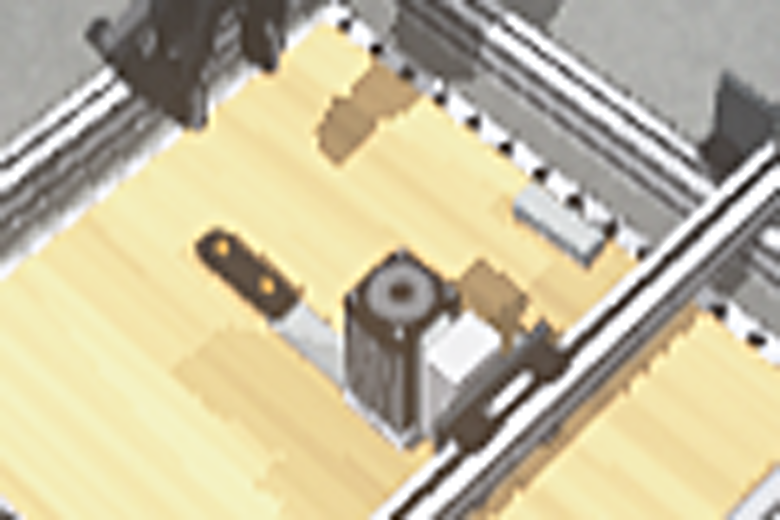

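The blade lies flat with its tip hidden under the head and its axis at column 256, level with the head's centre line. Handle is at (255,148) to (255,204). I'll check the tip depth by ray.

```bash
python3 - <<'E'
from h import *
z=load('w5');im=z['im'].astype(int)
s=np.zeros((384,512),bool);s[140:203,240:272]=1
H=pca(z,s&(im.max(2)<60),.0387);g=H[1]+H[5]*(H[3]+H[4])/2;print(H,'grip',g,'tip',g+.138*H[5])
# strip centre line
m=np.zeros_like(s);m[206:254,240:272]=1;mm=m&(abs(im[...,0]-im[...,2])<25)&(im[...,0]>120);print(pca(z,mm,.0257))
# front upper/lower edge of head
for q,h in (((235,258),.04),((275,258),.04),((235,327),.145),((278,327),.145)):print(q,ray(z,*q,h))
E
```

```text
(723, array([ 0.4653698 , -0.11242669]), np.float64(-4.376966983599808), np.float64(-0.0301488241768074), np.float64(0.03168713013799839), array([ 0.99708351, -0.0763182 ])) grip [ 0.46613671 -0.11248539] tip [ 0.60373424 -0.1230173 ]
(737, array([ 0.53283724, -0.11812765]), np.float64(-4.6295041247292685), np.float64(-0.02645300291271944), np.float64(0.02871798282248424), array([ 0.99673745, -0.0807122 ]))
(235, 258) [ 0.56687598 -0.14448817  0.04      ]
(275, 258) [ 0.57049986 -0.09579562  0.04      ]
(235, 327) [ 0.57285597 -0.13788487  0.145     ]
(278, 327) [ 0.57561574 -0.10075083  0.145     ]
```

move_arm(linear=[[30,0,0],[30.5,0,-0.5],[30.5,5,-0.5],[30.5,10,0],[0,10,0],[0,0,0],[0,0,0]], spin=[0,0,0,0,0,0,0], claw=1)

```text
t: 12.42
position: [0.5874, -0.1231, 0.1828]
tool_rot: [-1.571, 0.0, -0.075]
ft_force: [0.1, 0.6, -0.6]
gripper_width: -0.0002
```

move_arm(linear=[[0,8,0],[0,8,0],[0,4,0],[0,0,0]], spin=[0,0,0,0])

```text
t: 12.92
position: [0.5879, -0.123, 0.1625]
tool_rot: [-1.571, 0.0, -0.075]
ft_force: [-0.3, -0.6, 0.3]
gripper_width: 0.0003
```

move_arm(linear=[[0,1,0],[0,1,0],[0,1,0],[0,0,0]], spin=[0,0,0,0])

```text
t: 13.42
position: [0.588, -0.123, 0.1598]
tool_rot: [-1.571, 0.0, -0.075]
ft_force: [0.3, -0.5, -0.2]
gripper_width: -0.0001
```

move_arm(linear=[[0,1,0],[0,1,0],[0,1,0],[0,0,0]], spin=[0,0,0,0])

```text
t: 13.92
position: [0.5881, -0.123, 0.1568]
tool_rot: [-1.571, -0.0, -0.075]
ft_force: [-0.1, 0.8, 0.4]
gripper_width: 0.0001
```

move_arm(linear=[[0,1,0],[0,1,0],[0,1,0],[0,0,0]], spin=[0,0,0,0])

```text
t: 14.42
position: [0.5881, -0.123, 0.1538]
tool_rot: [-1.571, -0.0, -0.075]
ft_force: [-1.2, -0.0, 2.8]
gripper_width: -0.0005
```

move_arm(linear=[[0,1,0],[0,1,0],[0,0,0]], spin=[0,0,0])

```text
t: 14.8
position: [0.5881, -0.123, 0.1517]
tool_rot: [-1.571, -0.0, -0.075]
ft_force: [0.0, -1.2, 0.3]
gripper_width: -0.0001
```

move_arm(linear=[[0,0.7,0],[0,0.7,0]], spin=[0,0])

```text
t: 15.05
position: [0.5881, -0.1231, 0.1504]
tool_rot: [-1.571, -0.0, -0.075]
ft_force: [-0.3, 0.2, 4.0]
gripper_width: 0.0002
```

move_arm(linear=[[0,0.7,0],[0,0.7,0]], spin=[0,0])

```text
t: 15.3
position: [0.5881, -0.123, 0.149]
tool_rot: [-1.571, -0.0, -0.075]
ft_force: [-0.6, -0.3, 3.6]
gripper_width: 0.0004
```

move_arm(linear=[[0,0.7,0]], spin=[0])

```text
t: 15.42
position: [0.588, -0.123, 0.1483]
tool_rot: [-1.571, -0.0, -0.075]
ft_force: [-0.8, 0.9, 2.6]
gripper_width: 0.0001
```

move_arm(linear=[[0,0.5,0]], spin=[0])

```text
t: 15.55
position: [0.5881, -0.123, 0.1478]
tool_rot: [-1.571, -0.0, -0.075]
ft_force: [-0.5, 0.6, 3.7]
gripper_width: -0.0002
```

move_arm(linear=[[0,0.4,0]], spin=[0])

```text
t: 15.68
position: [0.588, -0.123, 0.1474]
tool_rot: [-1.571, 0.0, -0.075]
ft_force: [-0.2, 0.2, 3.5]
gripper_width: -0.0
```

move_arm(linear=[[0,0.4,0]], spin=[0])

```text
t: 15.8
position: [0.5881, -0.123, 0.147]
tool_rot: [-1.571, -0.0, -0.075]
ft_force: [-0.2, -0.1, 4.9]
gripper_width: 0.0002
```

move_arm(linear=[[0,0.3,0]], spin=[0])

```text
t: 15.92
position: [0.5881, -0.123, 0.1467]
tool_rot: [-1.571, -0.0, -0.075]
ft_force: [0.4, 1.2, 3.1]
gripper_width: 0.0002
```

move_arm(linear=[[0,0.15,0]], spin=[0])

```text
t: 16.05
position: [0.588, -0.123, 0.1466]
tool_rot: [-1.571, -0.0, -0.075]
ft_force: [-0.5, -0.4, 3.7]
gripper_width: -0.0001
```

move_arm(linear=[[0,0.15,0]], spin=[0])

```text
t: 16.18
position: [0.588, -0.123, 0.1464]
tool_rot: [-1.571, -0.0, -0.075]
ft_force: [-0.4, -0.5, 5.0]
gripper_width: -0.0001
```

move_arm(linear=[[0,0.15,0]], spin=[0])

```text
t: 16.3
position: [0.5881, -0.123, 0.1463]
tool_rot: [-1.571, -0.0, -0.075]
ft_force: [-0.6, 0.2, 3.4]
gripper_width: 0.0
```

move_arm(linear=[[0,0.15,0]], spin=[0])

```text
t: 16.42
position: [0.588, -0.1231, 0.1461]
tool_rot: [-1.571, -0.0, -0.075]
ft_force: [-0.3, 0.1, 3.7]
gripper_width: 0.0003
```

move_arm(linear=[[0,0.15,0]], spin=[0])

```text
t: 16.55
position: [0.5881, -0.123, 0.146]
tool_rot: [-1.571, -0.0, -0.075]
ft_force: [-0.4, -0.4, 3.8]
gripper_width: 0.0001
```

move_arm(linear=[[0,0.15,0]], spin=[0])

```text
t: 16.68
position: [0.5881, -0.123, 0.1458]
tool_rot: [-1.571, -0.0, -0.075]
ft_force: [0.4, 0.1, 4.3]
gripper_width: 0.0001
```

move_arm(linear=[[0,0.15,0]], spin=[0])

```text
t: 16.8
position: [0.5881, -0.123, 0.1457]
tool_rot: [-1.571, -0.0, -0.075]
ft_force: [-0.7, -0.3, 6.4]
gripper_width: 0.0002
```

move_arm(linear=[[0,0.15,0]], spin=[0])

```text
t: 16.92
position: [0.5881, -0.123, 0.1457]
tool_rot: [-1.571, -0.0, -0.075]
ft_force: [-1.7, -0.3, 8.3]
gripper_width: 0.0001
```

move_arm(linear=[[0,0,0]], spin=[0])

```text
t: 17.05
position: [0.5881, -0.123, 0.1457]
tool_rot: [-1.571, -0.0, -0.075]
ft_force: [-2.0, -0.3, 7.8]
gripper_width: 0.0002
```

move_arm(linear=[[0,-3,0],[0,-20,0],[0,-30,0],[-30,0,0],[-45,0,0],[-47,0,0],[0,0,0],[0,0,0]], spin=[0,0,0,0,0,0,0,0])

```text
t: 18.05
position: [0.4669, -0.1138, 0.1988]
tool_rot: [-1.571, -0.001, -0.075]
ft_force: [0.0, 1.1, -0.7]
gripper_width: -0.0
```

move_arm(linear=[[0,0,0],[0,0,0],[0,0,0]], spin=[0,0,0], claw=0)

```text
t: 18.42
position: [0.4665, -0.1139, 0.1984]
tool_rot: [-1.571, 0.0, -0.075]
ft_force: [0.5, 0.5, 0.4]
gripper_width: 0.0427
```

```bash
python3 - <<'E'
from h import *
snap('wrist','w6')
s=ctrl.sense();print(s['t'],s['position'],s['tool_rot'],s['ft_force'])
z=load('w6');im=z['im'].astype(int)
s=np.zeros((384,512),bool);s[135:260,235:280]=1
k=s&(im.max(2)<60);print(np.nonzero(k.any(1))[0][[0,-1]])
k[206:]=0
H=pca(z,k,.0387);g=H[1]+H[5]*(H[3]+H[4])/2;print(H,'grip',g,'tip',g+.138*H[5])
plan([.4665,-.1127,.0385],-4.3,4)
E
```

```text
18.475 [ 0.46647399 -0.11394703  0.19838286] [-1.57101423e+00  2.89993674e-04 -7.48913324e-02] [-0.25815112 -1.09035646  0.18078756]
[152 210]
(746, array([ 0.46285087, -0.11225609]), np.float64(-4.4149872078698795), np.float64(-0.0276370798536662), np.float64(0.030987474025407115), array([ 0.99703265, -0.07697983])) grip [ 0.46452109 -0.11238505] tip [ 0.6021116  -0.12300826]
linear [[-0.0, 40.0, 0.3], [-0.0, 40.0, 0.3], [-0.0, 40.0, 0.3], [-0.0, 40.0, 0.3]] spin [np.float64(0.0), np.float64(0.0), np.float64(0.0), np.float64(0.0)]
```

View pics/w6.png

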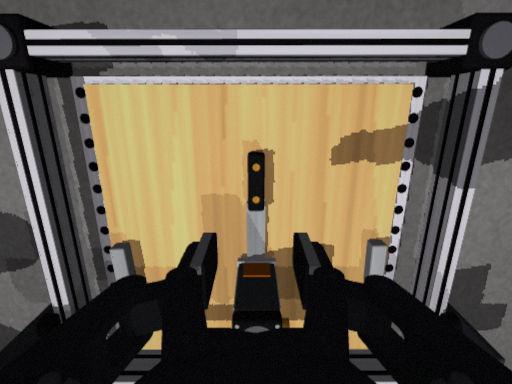

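move_arm(linear=[[0,40,0.3],[0,50,0.3],[0,50,0.3],[0,19,0.3],[0,0,0],[0,0,0]], spin=[0,0,0,0,0,0])

```text
t: 19.23
position: [0.4671, -0.1129, 0.0404]
tool_rot: [-1.571, -0.001, -0.075]
ft_force: [0.5, -0.2, -0.6]
gripper_width: 0.0427
```

move_arm(linear=[[0,0,0],[0,0,0],[0,0,0],[0,0,0],[0,0,0]], spin=[0,0,0,0,0], claw=1, newtons=30)

```text
t: 19.85
position: [0.4671, -0.1127, 0.0406]
tool_rot: [-1.571, -0.002, -0.075]
ft_force: [-3.3, 1.9, 11.1]
gripper_width: 0.0167
```

move_arm(linear=[[0,-0.2,0],[0,0,0]], spin=[0,0])

```text
t: 20.1
position: [0.4671, -0.1127, 0.0405]
tool_rot: [-1.571, -0.002, -0.075]
ft_force: [-1.4, 1.2, 10.5]
gripper_width: 0.017
```

move_arm(linear=[[0,-0.2,0],[0,0,0]], spin=[0,0])

```text
t: 20.35
position: [0.4671, -0.1127, 0.0406]
tool_rot: [-1.571, -0.001, -0.075]
ft_force: [-0.0, 0.5, 10.3]
gripper_width: 0.0174
```

move_arm(linear=[[0,-0.3,0],[0,0,0]], spin=[0,0])

```text
t: 20.6
position: [0.4668, -0.1127, 0.0406]
tool_rot: [-1.571, -0.001, -0.075]
ft_force: [0.4, -0.4, 8.0]
gripper_width: 0.0172
```

move_arm(linear=[[0,-0.3,0],[0,0,0]], spin=[0,0])

```text
t: 20.85
position: [0.4665, -0.1127, 0.0406]
tool_rot: [-1.571, -0.0, -0.075]
ft_force: [0.3, 0.2, 4.6]
gripper_width: 0.0173
```

move_arm(linear=[[-1,0,0],[-2,0,0],[-3,0,0]], spin=[0,0,0])

```text
t: 21.22
position: [0.4605, -0.1123, 0.0406]
tool_rot: [-1.571, -0.0, -0.075]
ft_force: [2.3, -0.0, 2.6]
gripper_width: 0.0168
```

move_arm(linear=[[-1,0,0]], spin=[0])

```text
t: 21.35
position: [0.4593, -0.1122, 0.0406]
tool_rot: [-1.571, -0.0, -0.075]
ft_force: [2.6, -0.7, 2.3]
gripper_width: 0.0169
```

move_arm(linear=[[-1,0,0]], spin=[0])

```text
t: 21.48
position: [0.4585, -0.1121, 0.0406]
tool_rot: [-1.571, -0.0, -0.075]
ft_force: [2.4, -0.4, 3.2]
gripper_width: 0.0172
```

move_arm(linear=[[-1,0,0]], spin=[0])

```text
t: 21.6
position: [0.4576, -0.1121, 0.0406]
tool_rot: [-1.571, -0.0, -0.075]
ft_force: [2.4, -0.3, 3.3]
gripper_width: 0.0172
```

move_arm(linear=[[0,-0.25,0],[0,0,0]], spin=[0,0])

```text
t: 21.85
position: [0.4571, -0.112, 0.0406]
tool_rot: [-1.571, 0.001, -0.075]
ft_force: [-1.0, -0.6, 0.5]
gripper_width: 0.0175
```

move_arm(linear=[[-0.4,0,0],[-0.4,0,0]], spin=[0,0])

```text
t: 22.1
position: [0.4569, -0.112, 0.0408]
tool_rot: [-1.571, -0.0, -0.075]
ft_force: [2.9, -0.9, -2.4]
gripper_width: 0.017
```

The drag holds at about 2.9 N with no downward push on the handle, so it comes from the nip and is in the light range. I'll draw on.

move_arm(linear=[[-1,0.15,0],[-2,0,0],[-2.5,0,0]], spin=[0,0,0])

```text
t: 22.48
position: [0.4508, -0.1115, 0.0406]
tool_rot: [-1.571, 0.0, -0.075]
ft_force: [1.2, 0.2, -0.4]
gripper_width: 0.0174
```

move_arm(linear=[[-2.5,0,0],[-2.5,0,0]], spin=[0,0])

```text
t: 22.72
position: [0.4459, -0.1112, 0.0406]
tool_rot: [-1.571, 0.0, -0.075]
ft_force: [0.9, -0.3, -0.5]
gripper_width: 0.0173
```

move_arm(linear=[[-2.5,0,0],[-2.5,0,0]], spin=[0,0])

```text
t: 22.98
position: [0.4409, -0.1108, 0.0406]
tool_rot: [-1.571, 0.0, -0.075]
ft_force: [-0.3, 0.3, -0.4]
gripper_width: 0.0174
```

move_arm(linear=[[-2.5,0,0],[-2.5,0,0]], spin=[0,0])

```text
t: 23.22
position: [0.436, -0.1104, 0.0406]
tool_rot: [-1.571, 0.0, -0.075]
ft_force: [0.9, -0.7, -0.4]
gripper_width: 0.0173
```

Drag fell to about 1 N once the handle carried no vertical load, so the nip is marginal and too loose. The tip is still under the head's front edge. I'll slide it back in, feeling the drag, and nip it again a little more firmly.

move_arm(linear=[[2,0,0],[2.5,0,0]], spin=[0,0])

```text
t: 23.48
position: [0.4409, -0.1108, 0.0406]
tool_rot: [-1.571, -0.0, -0.075]
ft_force: [-0.4, -0.4, 0.3]
gripper_width: 0.0173
```

move_arm(linear=[[2.5,0,0]], spin=[0])

```text
t: 23.6
position: [0.4435, -0.111, 0.0406]
tool_rot: [-1.571, -0.0, -0.075]
ft_force: [-0.3, 0.3, -0.8]
gripper_width: 0.0173
```

move_arm(linear=[[2.5,0,0]], spin=[0])

```text
t: 23.72
position: [0.446, -0.1111, 0.0406]
tool_rot: [-1.571, -0.0, -0.075]
ft_force: [-1.6, -0.3, -0.9]
gripper_width: 0.0174
```

move_arm(linear=[[2.5,0,0]], spin=[0])

```text
t: 23.85
position: [0.4484, -0.1113, 0.0406]
tool_rot: [-1.571, -0.0, -0.075]
ft_force: [-0.1, -0.6, -0.3]
gripper_width: 0.0171
```

move_arm(linear=[[2.5,0,0]], spin=[0])

```text
t: 23.98
position: [0.4509, -0.1115, 0.0406]
tool_rot: [-1.571, -0.0, -0.075]
ft_force: [-0.2, -0.4, -0.5]
gripper_width: 0.0171
```

move_arm(linear=[[2.5,0,0]], spin=[0])

```text
t: 24.1
position: [0.4534, -0.1117, 0.0406]
tool_rot: [-1.571, -0.0, -0.075]
ft_force: [-0.2, 1.1, -0.9]
gripper_width: 0.0167
```

move_arm(linear=[[2.5,0,0]], spin=[0])

```text
t: 24.22
position: [0.4558, -0.1119, 0.0406]
tool_rot: [-1.571, 0.0, -0.075]
ft_force: [-1.0, 0.1, -0.7]
gripper_width: 0.017
```

move_arm(linear=[[4,0,0],[4,0,0],[3,0,0],[0,0,0]], spin=[0,0,0,0])

```text
t: 24.72
position: [0.4672, -0.1128, 0.0407]
tool_rot: [-1.571, -0.001, -0.075]
ft_force: [3.0, 0.7, -2.0]
gripper_width: 0.0171
```

move_arm(linear=[[0,0.3,0],[0,0,0]], spin=[0,0])

```text
t: 24.98
position: [0.4671, -0.1128, 0.0406]
tool_rot: [-1.571, -0.001, -0.075]
ft_force: [3.8, -0.1, 3.5]
gripper_width: 0.0174
```

move_arm(linear=[[0,0,0],[0,0,0],[0,0,0]], spin=[0,0,0], claw=0)

```text
t: 25.35
position: [0.4665, -0.1127, 0.0402]
tool_rot: [-1.571, 0.0, -0.075]
ft_force: [-0.2, 0.6, -0.6]
gripper_width: 0.0429
```

move_arm(linear=[[0,-30,0],[0,-50,0],[0,-50,0],[0,-30,0],[0,0,0],[0,0,0]], spin=[0,0,0,0,0,0])

```text
t: 26.1
position: [0.4663, -0.1126, 0.1997]
tool_rot: [-1.571, 0.001, -0.075]
ft_force: [0.0, -0.5, -0.2]
gripper_width: 0.0424
```

```bash
python3 - <<'E'
from h import *
snap('wrist','w7')
s=ctrl.sense();print(s['t'],s['position'],s['tool_rot'],s['ft_force'])
z=load('w7');im=z['im'].astype(int)
s=np.zeros((384,512),bool);s[135:206,235:280]=1
k=s&(im.max(2)<60);print(np.nonzero(k.any(1))[0][[0,-1]])
H=pca(z,k,.0387);print(H, 'back->tip',H[1]+(H[3]+.170)*H[5])
plan([.588,-.123,.18],-4.3,4)
E
```

```text
26.15 [ 0.4661749  -0.11258933  0.19942909] [-1.57089198e+00  1.44164145e-03 -7.48276620e-02] [-0.58707221  0.29519141 -0.22705105]
[152 205]
(740, array([ 0.46324084, -0.1122837 ]), np.float64(-4.134722268317689), np.float64(-0.0282456065890777), np.float64(0.030630025049915466), array([ 0.99739727, -0.0721019 ])) back->tip [ 0.60462628 -0.12250446]
linear [[30.6, 4.9, -0.3], [30.6, 4.9, -0.3], [30.6, 4.9, -0.3], [30.6, 4.9, -0.3]] spin [np.float64(0.0), np.float64(0.0), np.float64(0.0), np.float64(0.0)]
```

View pics/w7.png

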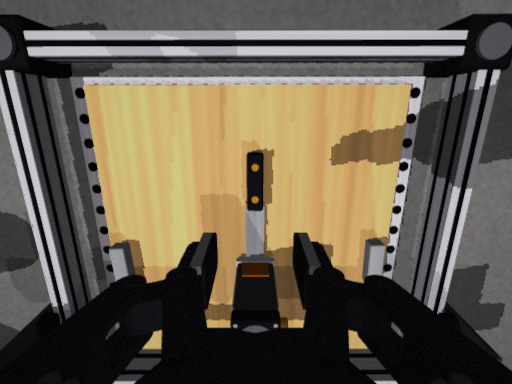

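The blade is back in place, with its handle at (255,152) to (255,208) and the tip about 13 mm past the head's middle. I'll press the cap again.

move_arm(linear=[[30.5,0,0],[30.5,5,-0.5],[30.5,15,-0.5],[30.5,15,-0.3],[0,10,0],[0,3,0],[0,0,0],[0,0,0]], spin=[0,0,0,0,0,0,0,0], claw=1)

```text
t: 27.15
position: [0.5881, -0.1232, 0.1529]
tool_rot: [-1.571, -0.001, -0.075]
ft_force: [-0.8, -0.3, 0.3]
gripper_width: -0.0002
```

move_arm(linear=[[0,1,0],[0,1,0],[0,1,0],[0,0.5,0],[0,0,0]], spin=[0,0,0,0,0])

```text
t: 27.78
position: [0.5882, -0.1232, 0.1488]
tool_rot: [-1.571, 0.0, -0.075]
ft_force: [-0.1, -0.1, 0.6]
gripper_width: -0.0002
```

move_arm(linear=[[0,0.5,0],[0,0.5,0]], spin=[0,0])

```text
t: 28.02
position: [0.5882, -0.1232, 0.1478]
tool_rot: [-1.571, -0.0, -0.075]
ft_force: [-0.5, 0.5, -0.3]
gripper_width: 0.0
```

move_arm(linear=[[0,0.3,0],[0,0.3,0]], spin=[0,0])

```text
t: 28.28
position: [0.5882, -0.1231, 0.1472]
tool_rot: [-1.571, 0.0, -0.075]
ft_force: [-0.3, 0.1, 0.5]
gripper_width: 0.0
```

move_arm(linear=[[0,0.3,0],[0,0.3,0]], spin=[0,0])

```text
t: 28.52
position: [0.5882, -0.1231, 0.1466]
tool_rot: [-1.571, -0.0, -0.075]
ft_force: [-0.5, 0.1, -0.3]
gripper_width: 0.0
```

move_arm(linear=[[0,0.2,0],[0,0.2,0]], spin=[0,0])

```text
t: 28.78
position: [0.5882, -0.1231, 0.1462]
tool_rot: [-1.571, -0.0, -0.075]
ft_force: [-0.9, -0.0, 0.6]
gripper_width: -0.0001
```

move_arm(linear=[[0,0.15,0]], spin=[0])

```text
t: 28.9
position: [0.5882, -0.1231, 0.146]
tool_rot: [-1.571, 0.0, -0.075]
ft_force: [-0.2, 0.2, -0.6]
gripper_width: 0.0002
```

move_arm(linear=[[0,0.15,0]], spin=[0])

```text
t: 29.02
position: [0.5883, -0.1231, 0.1459]
tool_rot: [-1.571, -0.0, -0.075]
ft_force: [-0.5, 0.1, -0.1]
gripper_width: 0.0002
```

move_arm(linear=[[0,0.15,0]], spin=[0])

```text
t: 29.15
position: [0.5882, -0.1231, 0.1458]
tool_rot: [-1.571, 0.0, -0.075]
ft_force: [0.8, 0.2, -0.1]
gripper_width: 0.0001
```

move_arm(linear=[[0,0.1,0]], spin=[0])

```text
t: 29.28
position: [0.5883, -0.1231, 0.1457]
tool_rot: [-1.571, -0.0, -0.075]
ft_force: [-1.0, 1.1, 1.6]
gripper_width: 0.0001
```

move_arm(linear=[[0,0.1,0]], spin=[0])

```text
t: 29.4
position: [0.5882, -0.1231, 0.1457]
tool_rot: [-1.571, -0.0, -0.075]
ft_force: [-1.7, 0.2, 4.8]
gripper_width: -0.0002
```

move_arm(linear=[[0,0.1,0]], spin=[0])

```text
t: 29.52
position: [0.5883, -0.1232, 0.1457]
tool_rot: [-1.571, -0.0, -0.075]
ft_force: [-1.9, 1.1, 5.9]
gripper_width: 0.0002
```

move_arm(linear=[[0,0.1,0]], spin=[0])

```text
t: 29.65
position: [0.5882, -0.1232, 0.1457]
tool_rot: [-1.571, -0.0, -0.075]
ft_force: [-3.1, 0.0, 8.3]
gripper_width: 0.0002
```

move_arm(linear=[[0,0.05,0]], spin=[0])

```text
t: 29.78
position: [0.5883, -0.1232, 0.1457]
tool_rot: [-1.571, -0.0, -0.075]
ft_force: [-3.7, 0.7, 8.2]
gripper_width: -0.0
```

move_arm(linear=[[0,0,0]], spin=[0])

```text
t: 29.9
position: [0.5883, -0.1232, 0.1457]
tool_rot: [-1.571, -0.0, -0.075]
ft_force: [-3.2, 0.8, 8.8]
gripper_width: -0.0001
```

move_arm(linear=[[0,0.07,0]], spin=[0])

```text
t: 30.02
position: [0.5883, -0.1231, 0.1457]
tool_rot: [-1.571, -0.0, -0.075]
ft_force: [-3.4, 2.0, 9.7]
gripper_width: 0.0001
```

move_arm(linear=[[0,0,0]], spin=[0])

```text
t: 30.15
position: [0.5883, -0.1232, 0.1457]
tool_rot: [-1.571, -0.0, -0.075]
ft_force: [-4.0, 0.5, 8.7]
gripper_width: -0.0001
```

move_arm(linear=[[0,-3,0],[0,-20,0],[0,-30,0],[-30,0,0],[-45,0,0],[-47,0,0],[0,0,0],[0,0,0]], spin=[0,0,0,0,0,0,0,0])

```text
t: 31.15
position: [0.4672, -0.114, 0.1987]
tool_rot: [-1.571, -0.001, -0.075]
ft_force: [-0.5, 0.1, -0.1]
gripper_width: 0.0001
```

move_arm(linear=[[0,0,0],[0,0,0],[0,0,0]], spin=[0,0,0], claw=0)

```text
t: 31.52
position: [0.4667, -0.1141, 0.1981]
tool_rot: [-1.571, 0.0, -0.075]
ft_force: [0.4, -0.8, 0.9]
gripper_width: 0.0425
```

```bash
python3 - <<'E'
from h import *
plan([.4665,-.1127,.0412],-4.3,4)
E
```

```text
linear [[-0.1, 39.2, 0.3], [-0.1, 39.2, 0.3], [-0.1, 39.2, 0.3], [-0.1, 39.2, 0.3]] spin [np.float64(0.0), np.float64(0.0), np.float64(0.0), np.float64(0.0)]
```

move_arm(linear=[[0,40,0.3],[0,50,0.3],[0,48,0.3],[0,19,0.3],[0,0,0],[0,0,0]], spin=[0,0,0,0,0,0])

```text
t: 32.28
position: [0.4672, -0.113, 0.0421]
tool_rot: [-1.571, -0.001, -0.075]
ft_force: [0.3, -0.1, 0.1]
gripper_width: 0.0425
```

move_arm(linear=[[0,0,0],[0,0,0],[0,-0.2,0],[0,-0.2,0],[0,0,0]], spin=[0,0,0,0,0], claw=1, newtons=20)

```text
t: 32.9
position: [0.4673, -0.1128, 0.0422]
tool_rot: [-1.571, -0.001, -0.075]
ft_force: [0.2, 0.5, 11.3]
gripper_width: 0.0171
```

move_arm(linear=[[0,-0.3,0],[0,-0.2,0],[0,0,0]], spin=[0,0,0])

```text
t: 33.28
position: [0.4668, -0.1129, 0.0422]
tool_rot: [-1.571, -0.0, -0.075]
ft_force: [1.9, -0.9, 3.9]
gripper_width: 0.0174
```

move_arm(linear=[[-1,0,0],[-2,0,0]], spin=[0,0])

```text
t: 33.52
position: [0.4638, -0.1127, 0.0423]
tool_rot: [-1.571, -0.001, -0.075]
ft_force: [2.7, -0.5, 3.3]
gripper_width: 0.0175
```

move_arm(linear=[[-2,0,0]], spin=[0])

```text
t: 33.65
position: [0.4617, -0.1125, 0.0422]
tool_rot: [-1.571, -0.0, -0.075]
ft_force: [3.5, -0.5, 3.7]
gripper_width: 0.0176
```

move_arm(linear=[[-2,0,0]], spin=[0])

```text
t: 33.78
position: [0.4597, -0.1123, 0.0422]
tool_rot: [-1.571, -0.0, -0.075]
ft_force: [4.1, 0.8, 4.2]
gripper_width: 0.0174
```

move_arm(linear=[[-1,-0.08,0]], spin=[0])

```text
t: 33.9
position: [0.4585, -0.1122, 0.0422]
tool_rot: [-1.571, 0.0, -0.075]
ft_force: [3.0, 0.6, 2.0]
gripper_width: 0.017
```

move_arm(linear=[[-1,0,0]], spin=[0])

```text
t: 34.02
position: [0.4576, -0.1121, 0.0422]
tool_rot: [-1.571, -0.0, -0.075]
ft_force: [3.1, -0.9, 2.8]
gripper_width: 0.0177
```

move_arm(linear=[[-1,0,0]], spin=[0])

```text
t: 34.15
position: [0.4566, -0.1121, 0.0422]
tool_rot: [-1.571, -0.0, -0.075]
ft_force: [4.3, -0.7, 3.7]
gripper_width: 0.0172
```

move_arm(linear=[[-0.5,-0.08,0]], spin=[0])

```text
t: 34.28
position: [0.456, -0.112, 0.0423]
tool_rot: [-1.571, 0.0, -0.075]
ft_force: [2.3, -0.7, 1.8]
gripper_width: 0.0175
```

move_arm(linear=[[-0.5,0,0]], spin=[0])

```text
t: 34.4
position: [0.4555, -0.112, 0.0422]
tool_rot: [-1.571, 0.0, -0.075]
ft_force: [3.9, -0.4, 2.5]
gripper_width: 0.0175
```

move_arm(linear=[[-0.5,0,0]], spin=[0])

```text
t: 34.52
position: [0.455, -0.112, 0.0422]
tool_rot: [-1.571, 0.0, -0.075]
ft_force: [2.9, 0.2, 2.3]
gripper_width: 0.0172
```

move_arm(linear=[[-0.5,-0.08,0]], spin=[0])

```text
t: 34.65
position: [0.4544, -0.1119, 0.0423]
tool_rot: [-1.571, 0.001, -0.075]
ft_force: [1.8, 0.0, 0.8]
gripper_width: 0.0175
```

move_arm(linear=[[-0.5,0,0]], spin=[0])

```text
t: 34.78
position: [0.4539, -0.1119, 0.0423]
tool_rot: [-1.571, 0.001, -0.075]
ft_force: [1.4, 0.1, -0.2]
gripper_width: 0.0175
```

move_arm(linear=[[-0.5,0,0]], spin=[0])

```text
t: 34.9
position: [0.4534, -0.1118, 0.0423]
tool_rot: [-1.571, 0.001, -0.075]
ft_force: [-0.4, -0.4, -0.6]
gripper_width: 0.0173
```

move_arm(linear=[[-0.5,0,0]], spin=[0])

```text
t: 35.02
position: [0.4531, -0.1118, 0.0423]
tool_rot: [-1.571, 0.0, -0.075]
ft_force: [1.3, 0.9, -0.5]
gripper_width: 0.0174
```

Pure drag is again about 1.2 N, which is marginal. I'll slide the blade back in and press more firmly, still well below 12 N of nip.

move_arm(linear=[[2,0.1,0],[4,0,0],[4,0,0],[3,0.1,0],[0,0,0]], spin=[0,0,0,0,0])

```text
t: 35.65
position: [0.4651, -0.1127, 0.0422]
tool_rot: [-1.57, 0.002, -0.075]
ft_force: [-9.1, 0.7, 15.7]
gripper_width: 0.0177
```

move_arm(linear=[[0,0,0],[0,0,0],[0,0,0]], spin=[0,0,0], claw=0)

```text
t: 36.02
position: [0.4662, -0.1127, 0.0421]
tool_rot: [-1.571, 0.0, -0.075]
ft_force: [0.4, 0.4, -0.0]
gripper_width: 0.0425
```

move_arm(linear=[[0,-30,0],[0,-50,0],[0,-50,0],[0,-30,0]], spin=[0,0,0,0], claw=1)

```text
t: 36.52
position: [0.4666, -0.1129, 0.2045]
tool_rot: [-1.571, -0.002, -0.075]
ft_force: [-0.2, 0.6, -0.2]
gripper_width: -0.0002
```

```bash
python3 - <<'E'
from h import *
s=ctrl.sense();print(s['t'],s['position'],s['tool_rot'],s['ft_force'])
plan([.589,-.123,.160],-4.3,4)
E
```

```text
36.525 [ 0.46657977 -0.11290937  0.20449667] [-1.57074391 -0.0022648  -0.07498918] [-0.15799094  0.61561447 -0.18335368]
linear [[30.7, 11.1, -0.2], [30.7, 11.1, -0.2], [30.7, 11.1, -0.2], [30.7, 11.1, -0.2]] spin [np.float64(0.0), np.float64(0.0), np.float64(0.0), np.float64(0.0)]
```

move_arm(linear=[[30.5,0,0],[30.5,15,-0.2],[30.5,15,-0.2],[30.5,14,-0.2],[0,10,0],[0,2,0],[0,0,0],[0,0,0]], spin=[0,0,0,0,0,0,0,0])

```text
t: 37.52
position: [0.5875, -0.1225, 0.1468]
tool_rot: [-1.571, -0.0, -0.075]
ft_force: [-0.4, -0.8, 0.2]
gripper_width: 0.0001
```

move_arm(linear=[[0,0.4,0],[0,0.4,0],[0,0.2,0],[0,0,0]], spin=[0,0,0,0])

```text
t: 38.02
position: [0.5878, -0.1225, 0.1457]
tool_rot: [-1.571, -0.0, -0.075]
ft_force: [-4.1, 1.5, 8.6]
gripper_width: -0.0004
```

move_arm(linear=[[0,0.15,0],[0,0,0]], spin=[0,0])

```text
t: 38.28
position: [0.5878, -0.1225, 0.1457]
tool_rot: [-1.571, -0.0, -0.075]
ft_force: [-4.4, 1.8, 10.4]
gripper_width: 0.0001
```

move_arm(linear=[[0,0.15,0],[0,0,0]], spin=[0,0])

```text
t: 38.52
position: [0.5878, -0.1225, 0.1457]
tool_rot: [-1.571, -0.0, -0.075]
ft_force: [-5.6, 1.2, 13.0]
gripper_width: 0.0001
```

move_arm(linear=[[0,0,0],[0,-3,0],[0,-20,0],[0,-30,0],[-30,0,0],[-45,0,0],[-47,0,0],[0,0,0]], spin=[0,0,0,0,0,0,0,0])

```text
t: 39.52
position: [0.464, -0.1134, 0.1991]
tool_rot: [-1.569, -0.001, -0.076]
ft_force: [0.2, -0.5, 0.2]
gripper_width: 0.0
```

move_arm(linear=[[0,0,0],[0,30,0],[0,30,0],[0,0,0]], spin=[0,0,0,0], claw=0)

```text
t: 40.02
position: [0.4659, -0.1135, 0.1368]
tool_rot: [-1.572, 0.003, -0.075]
ft_force: [0.4, -1.2, 1.1]
gripper_width: 0.043
```

```bash
python3 - <<'E'
from h import *
plan([.4665,-.1127,.0418],-4.3,2)
E
```

```text
linear [[0.3, 47.5, 0.4], [0.3, 47.5, 0.4]] spin [np.float64(0.0), np.float64(0.0)]
```

move_arm(linear=[[0,45,0.4],[0,35,0.4],[0,15,0],[0,0,0],[0,0,0]], spin=[0,0,0,0,0])

```text
t: 40.65
position: [0.4671, -0.1128, 0.0442]
tool_rot: [-1.571, -0.002, -0.075]
ft_force: [0.7, -0.3, -0.1]
gripper_width: 0.0432
```

move_arm(linear=[[0,0,0],[0,0,0],[0,-0.3,0],[0,-0.3,0],[0,-0.3,0],[0,0,0]], spin=[0,0,0,0,0,0], claw=1, newtons=20)

```text
t: 41.4
position: [0.4667, -0.1126, 0.044]
tool_rot: [-1.571, -0.001, -0.075]
ft_force: [4.8, -0.5, -1.4]
gripper_width: 0.0176
```

move_arm(linear=[[0,0.12,0]], spin=[0])

```text
t: 41.52
position: [0.4667, -0.1127, 0.0439]
tool_rot: [-1.571, -0.001, -0.075]
ft_force: [4.1, 0.5, 3.9]
gripper_width: 0.0176
```

move_arm(linear=[[-1,0,0],[-2,0,0]], spin=[0,0])

```text
t: 41.78
position: [0.4638, -0.1125, 0.0439]
tool_rot: [-1.571, -0.001, -0.075]
ft_force: [5.8, -0.6, -0.2]
gripper_width: 0.0173
```

move_arm(linear=[[-2,0,0]], spin=[0])

```text
t: 41.9
position: [0.4618, -0.1123, 0.0439]
tool_rot: [-1.571, -0.001, -0.075]
ft_force: [5.4, -0.4, -0.2]
gripper_width: 0.0176
```

move_arm(linear=[[-2,0,0]], spin=[0])

```text
t: 42.02
position: [0.4598, -0.1121, 0.0439]
tool_rot: [-1.571, -0.001, -0.075]
ft_force: [5.5, -0.9, 0.2]
gripper_width: 0.0175
```

Now the drag is a definite 5.5 N or so with no vertical load, so I keep drawing level.

move_arm(linear=[[-2,0,0],[-2,0,0]], spin=[0,0])

```text
t: 42.28
position: [0.4557, -0.1119, 0.0439]
tool_rot: [-1.571, -0.001, -0.075]
ft_force: [6.0, -0.7, 0.6]
gripper_width: 0.0174
```

move_arm(linear=[[-2,0,0],[-2,0,0]], spin=[0,0])

```text
t: 42.52
position: [0.4518, -0.1115, 0.0439]
tool_rot: [-1.571, -0.001, -0.075]
ft_force: [4.6, -0.6, 0.1]
gripper_width: 0.017
```

move_arm(linear=[[-2,0,0],[-2,0,0]], spin=[0,0])

```text
t: 42.78
position: [0.4477, -0.1113, 0.0439]
tool_rot: [-1.571, -0.001, -0.075]
ft_force: [6.0, -0.6, 0.4]
gripper_width: 0.0171
```

move_arm(linear=[[-2,0,0],[-2,0,0]], spin=[0,0])

```text
t: 43.02
position: [0.4437, -0.1109, 0.0439]
tool_rot: [-1.571, -0.001, -0.075]
ft_force: [4.7, -0.4, 1.3]
gripper_width: 0.0174
```

move_arm(linear=[[-2,0,0],[-2,0,0]], spin=[0,0])

```text
t: 43.28
position: [0.4396, -0.1107, 0.0439]
tool_rot: [-1.571, -0.001, -0.075]
ft_force: [5.3, -0.1, 1.1]
gripper_width: 0.0175
```

move_arm(linear=[[-2.5,0,0],[-2.5,0,0],[-2.5,0,0],[-2.5,0,0],[-2.5,0,0],[-4,0,0],[-6,0,0],[-8,0,0],[-5,0,0],[0,0,0]], spin=[0,0,0,0,0,0,0,0,0,0])

```text
t: 44.52
position: [0.4032, -0.1079, 0.0438]
tool_rot: [-1.571, 0.001, -0.075]
ft_force: [-1.0, -0.7, 13.1]
gripper_width: 0.0171
```

move_arm(linear=[[0,-20,0],[0,-45,0],[0,-50,0],[0,-40,0],[0,0,0]], spin=[0,0,0,0,0], newtons=30)

```text
t: 45.15
position: [0.4041, -0.1078, 0.2005]
tool_rot: [-1.57, -0.003, -0.075]
ft_force: [0.1, 0.4, -1.7]
gripper_width: 0.017
```

```bash
python3 - <<'E'
from h import *
u=np.array([np.cos(np.radians(8)),np.sin(np.radians(8))]);n=np.array([-u[1],u[0]]);c=np.array([.5214,.3642])
g=c-.050*u-.017*n;print(g)
s=ctrl.sense();print(s['t'],s['position'],s['tool_rot'],s['ft_force'])
plan([*g,.2],8,10)
E
```

```text
[0.47425254 0.34040679]
45.15 [ 0.40410774 -0.10782159  0.20047699] [-1.56989177 -0.0026905  -0.0745422 ] [ 0.08359455  0.36111576 -1.66004986]
linear [[3.7, 0.0, 45.2], [4.6, 0.0, 45.1], [5.6, 0.0, 45.0], [6.6, 0.0, 44.9], [7.5, 0.0, 44.7], [8.5, 0.0, 44.6], [9.4, 0.0, 44.4], [10.4, 0.0, 44.2], [11.3, 0.0, 43.9], [12.3, 0.0, 43.7]] spin [np.float64(-1.23), np.float64(-1.23), np.float64(-1.23), np.float64(-1.23), np.float64(-1.23), np.float64(-1.23), np.float64(-1.23), np.float64(-1.23), np.float64(-1.23), np.float64(-1.23)]
```

move_arm(linear=[[3.5,0,45],[4.5,0,45],[5.5,0,45],[6.5,0,45],[7.5,0,45],[8.5,0,44.5],[9.5,0,44.5],[10.5,0,44],[11.5,0,44],[12,0,43.5]], spin=[-1.2,-1.2,-1.2,-1.2,-1.2,-1.2,-1.3,-1.3,-1.3,-1.2])

```text
t: 46.4
position: [0.4735, 0.3407, 0.1966]
tool_rot: [-1.573, 0.003, 0.141]
ft_force: [0.1, 0.2, -0.5]
gripper_width: 0.0171
```

move_arm(linear=[[0,0,0],[0,50,0],[0,50,0],[0,40,0],[0,0,0],[0,0,0]], spin=[0,0,0,0,0,0])

```text
t: 47.15
position: [0.4747, 0.3397, 0.0595]
tool_rot: [-1.571, -0.0, 0.139]
ft_force: [0.1, -0.0, 0.4]
gripper_width: 0.017
```

```bash
python3 - <<'E'
from h import *
snap('wrist','w8');snap('scene','s8')
s=ctrl.sense();print(s['t'],s['position'],s['tool_rot'],s['ft_force'])
im=load('s8')['im'];cv2.imwrite('pics/s8c.png',cv2.resize(im[130:210,260:380],None,fx=6.5,fy=6.5,interpolation=cv2.INTER_CUBIC)[:,:,::-1])
E
```

```text
47.25 [0.47503566 0.34032897 0.06026571] [-1.5697754  -0.00177148  0.13965835] [ 0.4079178  -0.60947948 -0.34272065]
```

View pics/s8c.png

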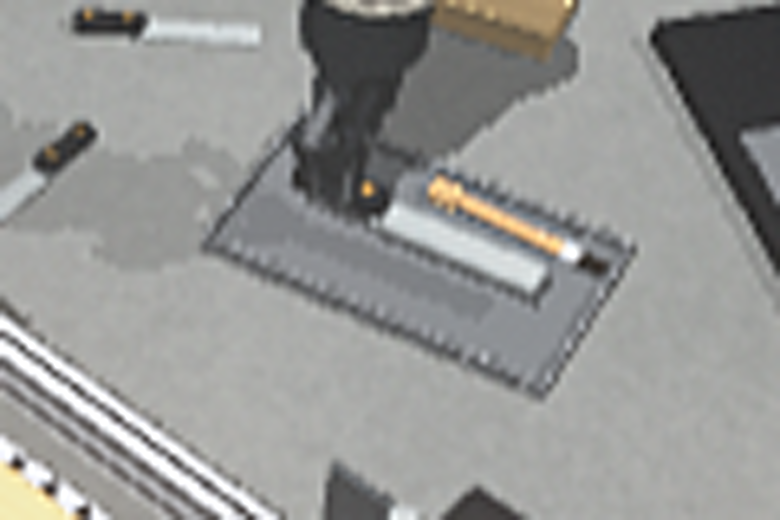

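View pics/w8.png

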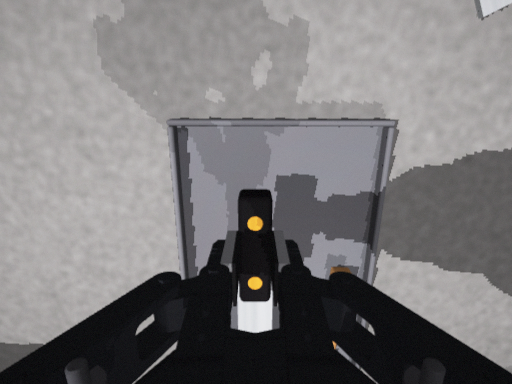

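Held level and parallel over the tray floor, and clear of the brush; the handle front is at (370,190) in the crop. I'll lower it.

move_arm(linear=[[0,15,0],[0,13,0],[0,2,0],[0,1,0],[0,0,0]], spin=[0,0,0,0,0])

```text
t: 47.88
position: [0.4745, 0.3401, 0.0278]
tool_rot: [-1.571, -0.0, 0.14]
ft_force: [0.7, 0.4, -1.2]
gripper_width: 0.0171
```

move_arm(linear=[[0,0.7,0],[0,0.6,0],[0,0,0]], spin=[0,0,0])

```text
t: 48.25
position: [0.4746, 0.3401, 0.0273]
tool_rot: [-1.57, -0.0, 0.14]
ft_force: [-5.0, -2.7, 15.6]
gripper_width: 0.017
```

Contact made. I'll release and back off.

move_arm(linear=[[0,-0.5,0],[0,0,0],[0,0,0],[0,0,0]], spin=[0,0,0,0], claw=0)

```text
t: 48.75
position: [0.4744, 0.34, 0.0268]
tool_rot: [-1.571, 0.0, 0.14]
ft_force: [0.3, 0.7, -0.6]
gripper_width: 0.0429
```

move_arm(linear=[[0,-30,0],[0,-50,0],[20,-50,0],[30,-40,0],[0,0,0],[0,0,0]], spin=[0,0,0,0,0,0])

```text
t: 49.5
position: [0.5232, 0.3468, 0.196]
tool_rot: [-1.571, 0.001, 0.14]
ft_force: [-0.5, -0.7, -1.5]
gripper_width: 0.0424
```

```bash
python3 - <<'E'
from h import *
snap('wrist','w9');snap('scene','s9')
s=ctrl.sense();print(s['t'],s['position'],s['ft_force'])
z=load('w9');im=z['im'].astype(int)
s=np.zeros((384,512),bool);s[80:260,235:285]=1
B=pca(z,s&(im.min(2)>150),.009);print(B);mid=B[1]+B[5]*(B[3]+B[4])/2
o=mid-.035*B[5];c=np.array([.5214,.3642]);u=np.array([np.cos(np.radians(8)),np.sin(np.radians(8))]);print('blade in tray',(o-c)@u,(o-c)@[-u[1],u[0]])
im=load('s9')['im'];cv2.imwrite('pics/s9c.png',cv2.resize(im[130:290,200:380],None,fx=3.7,fy=3.7,interpolation=cv2.INTER_CUBIC)[:,:,::-1])
E
```

```text
49.6 [0.52281485 0.34680124 0.19555735] [ 0.21824704  0.3763646  -0.59718515]
(1517, array([0.55743272, 0.35154923]), np.float64(7.849542679285427), np.float64(-0.05727399769713133), np.float64(0.05451156987992844), array([0.99063012, 0.1365722 ]))
blade in tray -0.0024596853736116187 -0.017446898923231965
```

View pics/s9c.png

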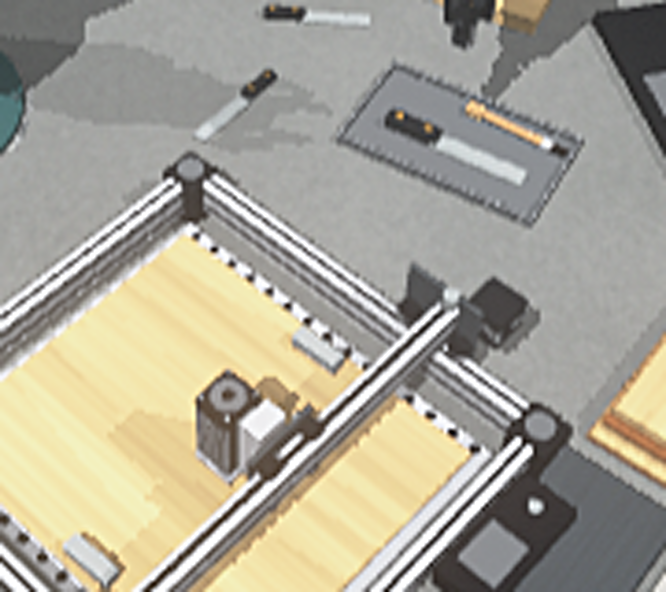

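View pics/w9.png

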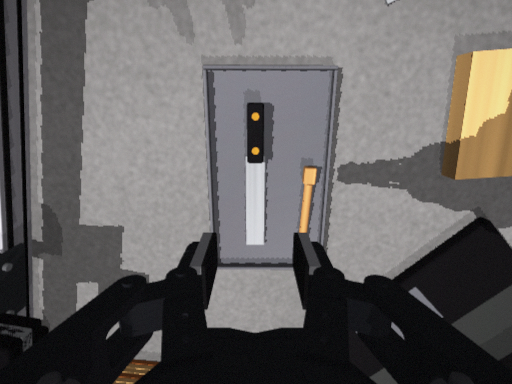

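The blade lies flat in the tray, handle at (256,102) and tip at (256,245), at x −2 mm and y −17 mm from the tray's middle. The brush and bars have not moved, the head stands by itself and the robot touches nothing, so I hand it in.

```bash
python3 -c "
from rig import ctrl
print(ctrl.finish_job())"
```

```text
the job is handed in; nothing more can be done
None
```

The head's focus is set: it is left standing at the height where the blade was nipped, and the blade is back flat in the tray. The job was handed in at about 49.6 s of the 72 s allowed; no verdict was reported.

- **Two loose tries first:** The first two presses on the cap (about 8 and 9 N) left too light a nip. The drag was only about 1 N, and about 0.5 N when I slid the blade back in after the first. Some higher readings, 2.4 to 4 N, came mostly from vertical load on the handle. In the first draw my slight lift on the handle may also have loosened the nip.
- **Third press:** I slid the blade back in and pressed the cap with about 13 N. That is roughly 8 to 9 N of nip while pressing, estimated from the 4 to 6 N needed to slide the head.
- **Final draw:** The drag was steady at 4.6 to 6 N with almost no vertical load on the handle. It held while the tip went from the head's middle to about 14 mm in front of it. That is about 4 to 5 N of nip, inside the right range.
- **Last checks:** The blade lies about 2 mm short of the tray's middle lengthwise and 17 mm to its −y side. The brush and both bars look undisturbed, and the robot was clear of everything.
- **Not measured:** I did not measure the head's final height after the blade was out. I infer about 5 mm because it stopped on the 5 mm blade each time and its slide holds it.

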